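# Hold the cover flush on the sloping mouth of the dice drum

### The job

The die is loaded in the dice drum: pick up the loose cover plate by its green rib, tilt it to match the slope of the drum's brass-framed mouth by touch, and lay it squarely and centred over the mouth. Press it flush so that the sprung brass frame sinks about half of its 11 mm travel, neither barely touched nor pushed to its stop, and finish while still gripping the cover and holding it pressed there. Do not turn the drum, and leave the other things on the shelf where they are.

Things in the scene. Friction and masses are not known exactly. Their poses are not given: they have to be found in the camera images.
- cover_grip (a point): Centre of the loose cover's green rib, 28 mm above the cover's flat underside. Cover: dark wooden plate 84 (x) x 114 (y) x 8 mm; on its top, in the middle, the rib, 16 mm thick (x), 56 mm long (y), 40 mm tall. z points out of the top. It starts flat on the table, left or right of the drum; 0.1 to 0.2 kg. A half turn about z leaves it the same.
- cover_face (a point): Centre of the flat underside of the cover plate, same axes as cover_grip.
- mouth (a point): Centre of the outer face of the brass frame round the drum's mouth: 80 (x) x 110 (y) mm outside, opening 50 x 70, standing 14 mm proud of the drum's flat. z is the outward normal of the sloping face (up and towards the robot), y lies along the level axle, x points up the slope, away from the robot. Pressed, the frame and this point slide straight along -z on a spring.
- collar (a joint): How far the sprung brass frame is pressed into the drum, in m: 0 = fully out (start), 0.011 = against its stop. It takes about 2.4 N to start moving and then about 1.2 N per mm (about 8 to 9 N half-way, 15.6 N at the stop), and springs back out.
- drum (a joint): Angle of the drum about its level axle, in rad: the tilt of the mouth's face from level. 0 = mouth facing straight up, positive = mouth leaning towards the robot's side. It starts somewhere from 0.2 to 0.6 and a stiff brake (about 2 N m) holds it.
- crank_grip (a point): Middle of the wooden handle (18 mm thick, 45 mm long) of the steel hand crank at the drum's right (-y) end, 60 mm from the axle and 130 mm from the drum's middle. It turns with the drum.
- stand: Fixed wooden stand, base board 160 x 200 x 16 mm, two cheeks 130 mm high; origin under its centre, 110 mm below the middle of the axle; y along the axle, -x its front. It carries the drum, a six-sided prism 150 mm across flats, 130 mm long; the mouth's face is 89 mm from the axle.
- jar: Bystander: corked earthenware jar, 88 mm across, 109 mm tall, origin under its centre. It stands on the other side of the drum from the cover.
- die: Bystander: cream bone-coloured die, 18 mm, origin under its centre.
- token: Bystander: polished brown horn token, 36 mm across, 6 mm thick, origin under its centre.
- cart: Bystander: tin figurine of a cart on a 75 x 40 mm plinth, 33 mm tall, origin under its centre.
- pawn: Bystander: red game pawn, 32 mm across, 56 mm tall, origin under its centre.
There are look-alikes about, which are no part of the job. What is shaped like the part that bears cover_grip but blue or grey is not meant.

How it is judged:
By the outcome, as a careful person would: the job done as asked, in the order asked, and still so for the second after the job is handed in, while the arm keeps its last pose, push and grip.
It also fails if it takes over 43 s, if anything falls off the work surface, if the arm or the gripper's body presses on something with over 40 N, if the wrist force passes 120 N, or if a joint passes its speed limit or range.

### The arm

A 7-joint arm with a two-finger parallel gripper is mounted at the origin on the work surface. World frame = base frame: x ahead of the robot, y to its left, z up, the work surface at z = 0. Lengths are in mm, angles in rad, forces in N, time in s.
With the tool pointing down it reaches from about 400 to 875 mm from the base axis. Payload 4.4 kg.
Tool frame: the origin (TCP) lies midway between the tips of the shut fingers; the grasp point (between the pads) lies 19 mm behind it; z points along the fingers, y is the direction in which the jaws open and shut (so a half turn about z gives the same grasp; the last joint's range is limited). The gripper opens to 85 mm and grips with 20 to 120 N. Pads are 22 mm wide; open, the fingers measure 114 mm over their backs; the gripper's body (76 mm by 85 mm) begins 54 mm behind the grasp point. The pads swing forward as they close: fully open they stand 13 mm farther back than shut.
Start: joints at [-1.386, 0.628, 0.038, 1.517, -0.027, 0.996, -0.02], TCP at [161.291, 629.685, 231.313] pointing down, gripper open.
Joint ranges: [-3.06, 3.06], [-0.37, 2.12], [-1.25, 1.32], [0.18, 2.47], [-1.1, 4.24], [0.23, 1.98], [-2.94, 2.94]. Speed limits (rad/s): [2.57, 2.57, 3.14, 3.14, 3.14, 3.14, 3.14].

### API

Orientations are given as a rotation vector (axis times angle).
In Python, from bench import r gives the robot as it stands. Calls block until the motion is done:
- r.goto(position, orientation): joint-space move of the TCP to a pose.
- r.move_straight(position, attitude=None, vel=150): straight line of the TCP; attitude=None keeps the orientation; vel is the mean speed in mm/s.
- r.goto_joints(angles): joint-space move.
- r.command_gripper(opening, newtons=None): finger opening in mm; newtons is the grip in N (None keeps the last); returns when the fingers have stopped.
- r.hold(seconds).
- r.solve_ik(position, orientation): joint angles nearest the present ones, or None.
- r.camera(name): name is "side" or "top"; returns the picture (420x560x3 uint8, blue, green, red); there is no depth.
- r.camera_model(name): a dict with "camera_matrix" (3x3 intrinsics, pixels), "dist_coeffs" ([k1, k2, p1, p2, k3] as OpenCV has them; the pictures are not rectified), "extrinsics" (4x4, takes a point from world to camera coordinates). Camera axes: x right, y up, looking along -z (the intrinsics and any distortion apply to the point x, -y, -z); pixel columns grow to the right and rows downward; lengths in mm; the calibration is good to about 2 mm. A picture is of the moment at which its call begins. camera_model takes no time and is no camera call.
A pose or a line that the arm cannot do raises r.PlanningError and nothing moves.
- r.sign_off(): hands the job in, once; it reports no verdict.
Readings, each from a call of its own:
- r.read_t(): time.
- r.read_q(): joint angles.
- r.read_qd(): joint speeds.
- r.read_tau(): joint torques, N m.
- r.read_tool_pos(): TCP position.
- r.read_ee_rot(): TCP orientation.
- r.read_contact_force(): force on the tool from outside, world axes, zero at the start.
- r.read_moment(): the same for the moment, N m.
- r.read_finger_gap(): finger opening in mm.
Only numpy, scipy, OpenCV 4.12 (cv2) and the standard library are available. Lean on these libraries where they do the work, as an engineer would, in place of code of your own. Each camera call takes 0.05 s, during which the arm holds its last target.

## Working session

There is one attempt and no reset: what is moved stays moved. The work goes in short steps, each a Python script; the robot and the scene stay as the last script left them, time stands still between calls to the robot, and variables do not carry over. Pictures are saved under pics/ and viewed, and the job is handed in when it is done.

```bash
mkdir -p pics; ls; python3 - <<'E'
from bench import r
import cv2
for n in("side","top"):
    cv2.imwrite(f"pics/{n}0.png",r.camera(n)); m=r.camera_model(n); print(n,m)
print(r.read_t(), r.read_tool_pos(), r.read_ee_rot(), r.read_contact_force(), r.read_finger_gap())
E
```

```text
pics
side {'camera_matrix': array([[477.17886699,   0.        , 291.85506214],
       [  0.        , 477.17886699, 206.7972857 ],
       [  0.        ,   0.        ,   1.        ]]), 'dist_coeffs': array([0.04855475, 0.        , 0.        , 0.        , 0.        ]), 'extrinsics': array([[ 8.63884033e-01, -5.03580505e-01,  1.05381848e-02,
        -4.83446714e+02],
       [ 3.28226848e-01,  5.78691079e-01,  7.46581389e-01,
        -2.74273591e+02],
       [-3.82062187e-01, -6.41500826e-01,  6.65210625e-01,
        -1.10392625e+03],
       [ 0.00000000e+00,  0.00000000e+00,  0.00000000e+00,
         1.00000000e+00]])}
top {'camera_matrix': array([[419.16285071,   0.        , 279.41965455],
       [  0.        , 419.16285071, 207.78726066],
       [  0.        ,   0.        ,   1.        ]]), 'dist_coeffs': array([-0.0901185,  0.       ,  0.       ,  0.       ,  0.       ]), 'extrinsics': array([[ 2.88718079e-02, -9.99126426e-01,  3.02126267e-02,
        -5.95469829e+01],
       [ 9.82344385e-01,  3.39500924e-02,  1.83975272e-01,
        -5.53331926e+02],
       [-1.84840277e-01,  2.43675055e-02,  9.82466435e-01,
        -1.28830699e+03],
       [ 0.00000000e+00,  0.00000000e+00,  0.00000000e+00,
         1.00000000e+00]])}
0.1 [161.15303295 629.12951416 230.48175758] [-3.92894494e-01 -3.11675078e+00  2.68636912e-03] [-0.98752424 -0.57247791 -0.3006637 ] 85.20871554866838
```

View pics/side0.png

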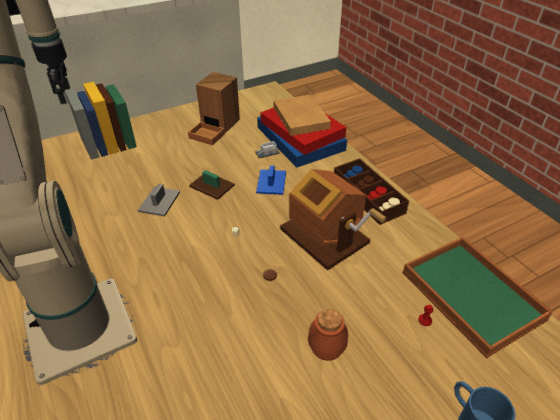

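View pics/top0.png

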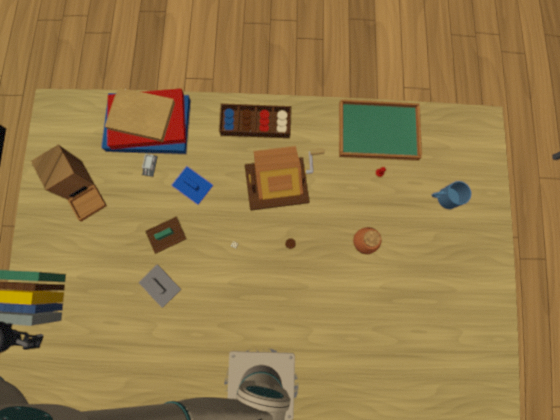

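The plates with a rib in the top view are grey at (160,286), blue at (192,185), and dark wood with a green rib at (166,235). The last one fits the description. The drum is at about (278,182), with its mouth leaning toward the robot. I'll enlarge these next.

```bash
python3 - <<'E'
import cv2,numpy as np
s=cv2.imread("pics/side0.png");t=cv2.imread("pics/top0.png")
def c(im,x,y,w,h,k,n): cv2.imwrite(n,cv2.resize(im[y:y+h,x:x+w],None,fx=k,fy=k,interpolation=cv2.INTER_CUBIC))
c(t,140,210,60,50,12,"pics/t_cov.png");c(s,180,160,70,50,11,"pics/s_cov.png")
c(t,235,135,100,80,7,"pics/t_drum.png");c(s,270,150,130,115,5,"pics/s_drum.png")
E
```

```text
(no output)
```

View pics/t_cov.png

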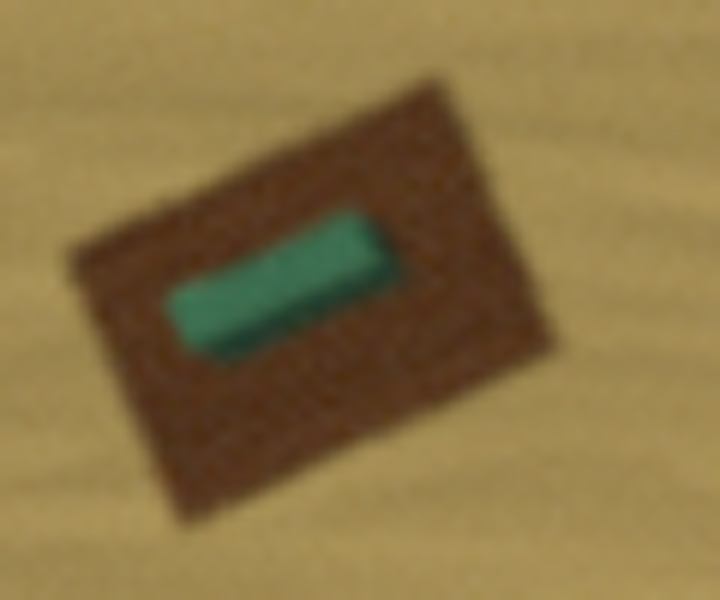

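View pics/s_cov.png

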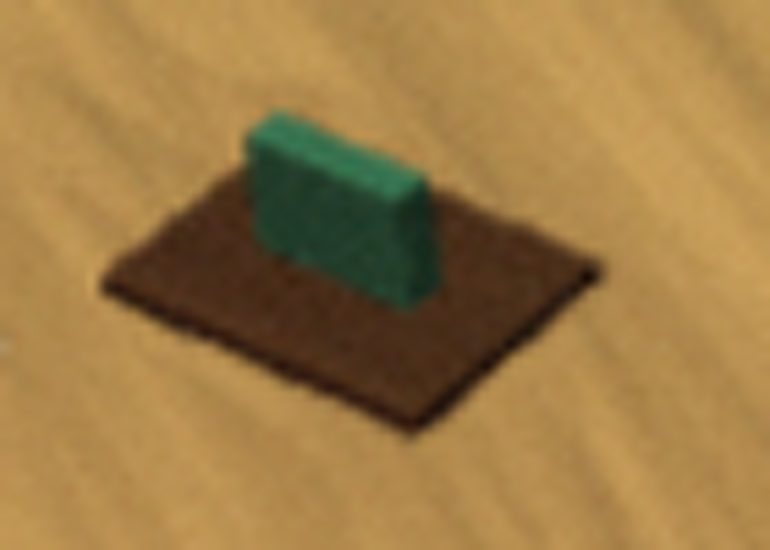

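View pics/t_drum.png

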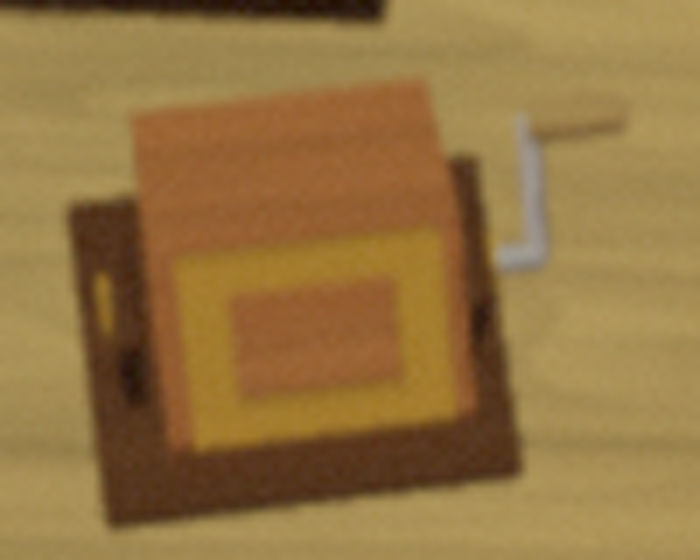

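View pics/s_drum.png

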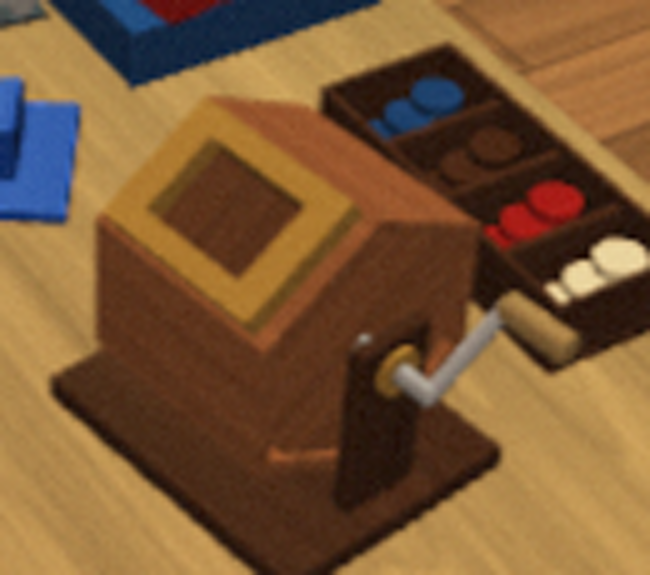

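The crops confirm it: a dark wooden plate with a green rib. Next is a least-squares fit of the cover (x, y, yaw) and the drum (x, y, yaw, tilt), using corners from both views.

```bash
cat > h.py <<'E'
import numpy as np,cv2
from scipy.optimize import least_squares
from scipy.spatial.transform import Rotation as R
from bench import r
M={n:r.camera_model(n) for n in("side","top")}
def proj(n,P):
    m=M[n];E=m["extrinsics"];Q=(np.atleast_2d(P)@E[:3,:3].T+E[:3,3])*[1,-1,-1]
    return cv2.projectPoints(Q,np.zeros(3),np.zeros(3),m["camera_matrix"],m["dist_coeffs"])[0][:,0]
def px(l,k,x,y): return (np.array(l,float)+.5)/k-.5+[x,y]
def Rz(a): return R.from_euler('z',a).as_matrix()
def rect(a,b,z): return np.array([[a,b,z],[a,-b,z],[-a,-b,z],[-a,b,z]],float)  # far-left, far-right, near-right, near-left
def cover(p): return lambda L:L@Rz(p[2]).T+[p[0],p[1],0]
def mouthR(p): return Rz(p[2])@R.from_euler('y',-p[3]).as_matrix()
def mouthP(p,d=0):
    m=mouthR(p); return np.array([p[0],p[1],110])+m@[0,0,89-d]
E
cat > fit.py <<'E'
from h import *
for n in M: E=M[n]["extrinsics"]; print(n,-E[:3,:3].T@E[:3,3])
tr=px([(168,295),(350,212),(383,260),(200,349)],12,140,210)
tp=px([(75,250),(438,78),(555,345),(187,525)],12,140,210)
sr=px([(247,135),(277,112),(428,178),(405,200)],11,180,160)
sp=px([(102,283),(600,266),(412,418)],11,180,160)
rt=rect(8,28,48)
def f(p):
    c=cover(p); pl=rect(42,57,8); 
    return np.concatenate([proj("top",c(rt))-tr,proj("top",c(pl))-tp,
     proj("side",c(rt[[3,0,1,2]]))-sr,proj("side",c(pl[[3,1,2]]))-sp]).ravel()
s=least_squares(f,[500,270,.4],loss='soft_l1');print("cover",s.x,"\n",np.round(f(s.x).reshape(-1,2),1).tolist())
to=px([(175,258),(440,228),(460,412),(193,450)],7,235,135)
ti=px([(230,297),(392,275),(402,378),(243,400)],7,235,135)
so=px([(103,217),(212,97),(360,212),(248,325)],5,270,150)
si=px([(148,207),(217,142),(303,208),(238,277)],5,270,150)
def g(p):
    m=mouthR(p);c=lambda L:L@m.T+mouthP(p)
    o=rect(40,55,0);i=rect(25,35,0)
    return np.concatenate([proj("top",c(o))-to,proj("top",c(i))-ti,proj("side",c(o)[[3,0,1,2]])-so,proj("side",c(i)[[3,0,1,2]])-si]).ravel()
s2=least_squares(g,[700,0,.1,.4],loss='soft_l1');print("drum",s2.x,"mouth",mouthP(s2.x),"\n",np.round(g(s2.x).reshape(-1,2),1).tolist())
np.save("fit.npy",np.r_[s.x,s2.x])
E
python3 fit.py
```

```text
side [  85.89737773 -792.90425913  944.20567872]
top [ 307.15071772   -9.31646649 1369.31684299]
cover [461.48391584 325.54638173   0.47916758] 
 [[0.1, 0.4], [1.0, -0.2], [0.3, 0.4], [-0.7, 0.5], [-1.1, 0.1], [0.5, -0.3], [0.9, 0.4], [-0.5, 0.4], [-0.4, -0.0], [0.3, -0.6], [0.9, -0.5], [-0.4, 0.3], [-0.2, -0.7], [0.6, -0.8], [0.6, 0.1]]
drum [ 6.49952856e+02 -3.09333845e+01  1.52379800e-01  5.69353920e-01] mouth [602.52997186 -38.2161291  184.96020059] 
 [[0.2, 0.9], [0.3, 0.9], [-0.7, 0.5], [0.4, -0.6], [-0.2, -0.5], [0.7, -0.1], [0.5, 1.4], [-0.4, 1.0], [0.6, -1.2], [-0.5, -0.6], [-0.5, -2.0], [0.1, 0.2], [0.5, 0.4], [-0.3, -1.4], [1.2, -0.7], [0.8, 0.8]]
```

```bash
cat > ov.py <<'E'
from h import *
import sys
p=np.load("fit.npy");
def draw(im,n,x,y,w,h,k,polys,out):
    o=cv2.resize(im[y:y+h,x:x+w],None,fx=k,fy=k,interpolation=cv2.INTER_CUBIC)
    for P,c in polys:
        q=(proj(n,P)-[x,y]+.5)*k-.5
        cv2.polylines(o,[np.round(q*16).astype(np.int32)],True,c,1,cv2.LINE_AA,4)
    return o
if __name__=="__main__":
    s=cv2.imread("pics/side0.png");t=cv2.imread("pics/top0.png")
    c=cover(p[:3]);d=p[3:];m=mouthR(d);mm=lambda L:L@m.T+mouthP(d)
    A=[(c(rect(8,28,48)),(0,255,255)),(c(rect(42,57,8)),(0,255,255)),(c(rect(42,57,0)),(255,255,0))]
    st=lambda L:L@Rz(d[2]).T+[d[0],d[1],0]
    B=[(mm(rect(40,55,0)),(255,0,255)),(mm(rect(25,35,0)),(255,0,255)),(mm(rect(43.3,65,-14)),(0,255,0)),(st(rect(80,100,16)),(255,255,0)),(st(rect(80,100,0)),(255,255,0))]
    a=draw(t,"top",140,210,66,50,6,A,0);b=draw(s,"side",180,160,66,50,6,A,0)
    cv2.imwrite("pics/ovc.png",np.hstack([a,b]))
    a=draw(t,"top",235,145,90,75,6,B,0);cv2.imwrite("pics/ovdt.png",a)
    b=draw(s,"side",275,160,100,105,5,B,0);cv2.imwrite("pics/ovds.png",b)
E
python3 ov.py
```

```text
(no output)
```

View pics/ovc.png

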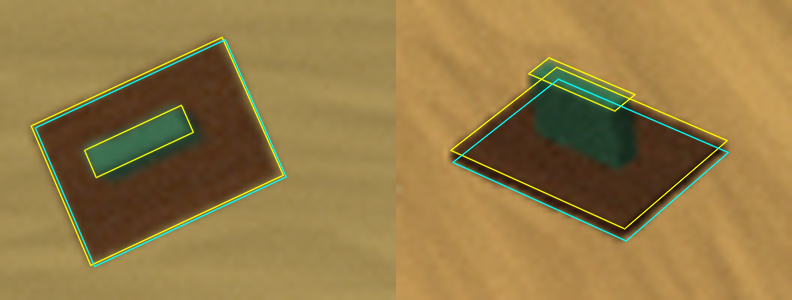

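View pics/ovdt.png

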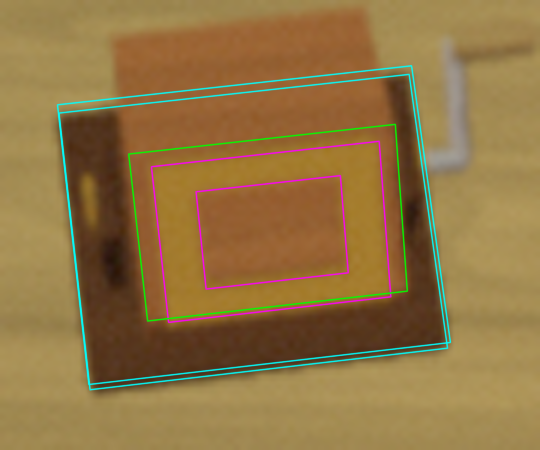

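View pics/ovds.png

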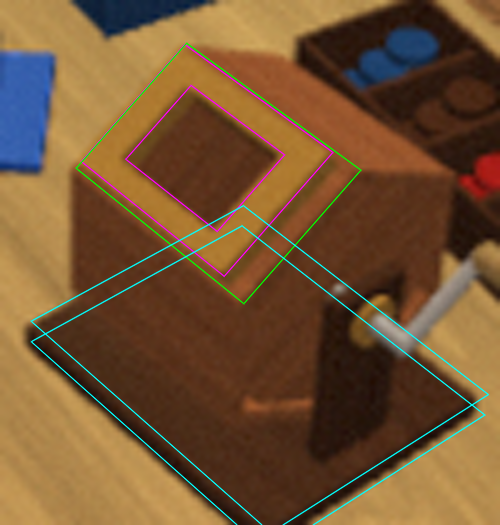

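```bash
cat >> h.py <<'E'
def toolrot(xax,zax,s):
    # tool z = -zax (cover z), tool y = s*cover x
    z=-np.asarray(zax);y=s*np.asarray(xax);return R.from_matrix(np.c_[np.cross(y,z),y,z])
H=14.0   # TCP height above cover underside
E
python3 - <<'E'
from h import *
p=np.load("fit.npy");c=Rz(p[2]);d=p[3:];m=mouthR(d)
for s in(1,-1):
    o=toolrot(c[:,0],[0,0,1],s).as_rotvec()
    print(s,"grasp",r.solve_ik([p[0],p[1],H],o),"up",r.solve_ik([p[0],p[1],150],o))
    o=toolrot(m[:,0],m[:,2],s).as_rotvec()
    for k in(0,60):print("  mouth",r.solve_ik(mouthP(d)+m[:,2]*(H+k),o))
E
```

```text
1 grasp [-0.73317704  0.83243732  0.10827555  1.90586667 -0.20019538  0.41358676
  0.00273399] up [-0.79871232  0.62024907  0.20759342  1.84408609 -0.18790191  0.69621031
 -0.00492712]
  mouth [ 0.69712003  0.59281519 -0.86703416  2.22052307  1.83958848  0.34043175
 -1.54688834]
  mouth [ 0.87675261  0.50228435 -1.05985436  2.23657677  1.48168801  0.34868998
 -1.2098886 ]
-1 grasp [-0.37072785  0.87237138 -0.46497387  1.89508865  0.72021436  0.54764201
  2.2950567 ] up [-0.30277129  0.66833044 -0.56734697  1.82925173  0.4894102   0.78719661
  2.49463013]
  mouth [ 0.69712003  0.59281519 -0.86703416  2.22052307  1.83958848  0.34043175
  1.59470431]
  mouth [ 0.87675261  0.50228435 -1.05985436  2.23657677  1.48168801  0.34868998
  1.93170405]
```

```bash
python3 - <<'E'
from h import *
p=np.load("fit.npy");c=Rz(p[2])
o=toolrot(c[:,0],[0,0,1],1).as_rotvec()
r.goto([p[0],p[1],110],o);print(r.read_t(),r.read_tool_pos())
cv2.imwrite("pics/t1.png",r.camera("top"));cv2.imwrite("pics/s1.png",r.camera("side"))
print(r.read_contact_force())
E
python3 - <<'E'
import cv2,numpy as np
s=cv2.imread("pics/s1.png")[110:230,140:290];t=cv2.imread("pics/t1.png")[190:280,110:220]
a=cv2.resize(t,None,fx=4,fy=4);b=cv2.resize(s,(350,280))
o=np.zeros((360,790,3),np.uint8);o[:,:440]=a;o[:280,440:]=b;cv2.imwrite("pics/g1.png",o)
E
```

```text
1.7333 [460.84533373 327.49959886 110.27725453]
[-0.34323931 -0.13585639 -1.28432099]
```

View pics/g1.png

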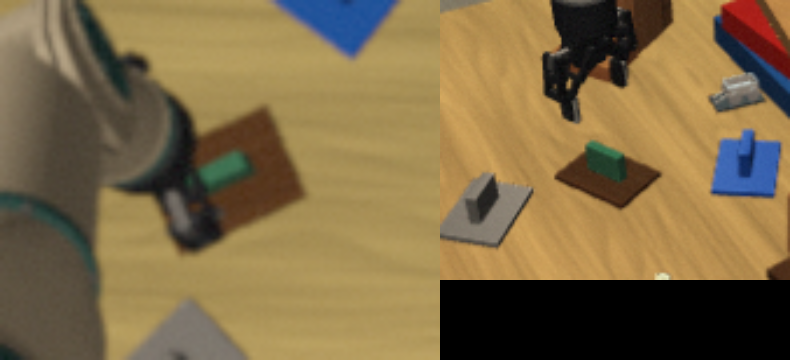

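The open jaws straddle the rib across its thin direction: in the crop, the fingers are at (568,100) and (620,75) and the rib is at (605,160). Descending now.

```bash
python3 - <<'E'
from h import *
p=np.load("fit.npy")
r.move_straight([p[0],p[1],H],vel=100);print(r.read_t(),r.read_tool_pos(),r.read_contact_force())
r.command_gripper(10,70);print(r.read_finger_gap(),r.read_tool_pos(),r.read_contact_force(),r.read_t())
r.move_straight([p[0],p[1],200],vel=150);r.hold(.2);print(r.read_tool_pos(),r.read_contact_force(),r.read_moment(),r.read_finger_gap(),r.read_t())
cv2.imwrite("pics/t2.png",r.camera("top"));cv2.imwrite("pics/s2.png",r.camera("side"))
E
python3 - <<'E'
import cv2,numpy as np
s=cv2.imread("pics/s2.png")[60:200,130:270];t=cv2.imread("pics/t2.png")[190:290,110:210]
o=np.hstack([cv2.resize(t,(390,390)),cv2.resize(s,(390,390))]);cv2.imwrite("pics/g2.png",o)
E
```

```text
2.9417 [461.97454234 325.81765676  14.5550967 ] [-0.39306317  0.20829649 -0.28967397]
15.035068931219419 [461.86658369 325.78282978  14.34533396] [ 0.52417    -0.23084353  4.02142332] 3.5833
[461.18367242 325.30511185 199.31210525] [-0.30002433 -0.13434686 -1.58932986] [-0.00508085  0.00153899 -0.01486419] 14.94487853659032 5.175
```

View pics/g2.png

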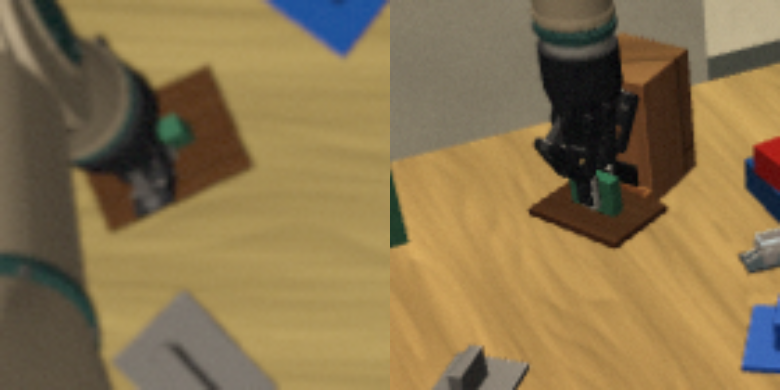

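The cover is held with the plate level and a gap of 15 mm. Moving to a hover 70 mm off the mouth along its normal.

```bash
python3 - <<'E'
from h import *
p=np.load("fit.npy");d=p[3:];m=mouthR(d);o=toolrot(m[:,0],m[:,2],1).as_rotvec()
r.goto(mouthP(d)+m[:,2]*(H+70),o);r.hold(.3)
T=r.read_tool_pos();E=r.read_ee_rot()
print(T,E,"want",mouthP(d)+m[:,2]*(H+70),o,r.read_contact_force(),r.read_moment(),r.read_finger_gap(),r.read_t(),r.read_q())
t=r.camera("top");s=r.camera("side")
cv2.imwrite("pics/t3.png",t);cv2.imwrite("pics/s3.png",s)
np.save("hov.npy",np.r_[T,E])
Q=R.from_rotvec(E).as_matrix();A=np.c_[Q[:,1],-Q[:,0],-Q[:,2]]  # cover axes: x=tool y, z=-tool z, y = z×x
A[:,1]=np.cross(A[:,2],A[:,0]);f=lambda L:(L-[0,0,H])@A.T+T
P=[(f(rect(42,57,0)),(255,255,0)),(f(rect(42,57,8)),(0,255,255)),(f(rect(8,28,48)),(0,255,255))]
from ov import draw
cv2.imwrite("pics/t3o.png",draw(t,"top",225,150,110,90,7,P,0));cv2.imwrite("pics/s3o.png",draw(s,"side",230,110,140,120,5,P,0))
cv2.imwrite("pics/t3c.png",draw(t,"top",225,150,110,90,7,[],0));cv2.imwrite("pics/s3c.png",draw(s,"side",230,110,140,120,5,[],0))
E
```

```text
[557.87891766 -44.58043788 255.65744242] [1.76266278 2.0557803  0.60150172] want [557.77129451 -45.0897307  255.70915397] [1.76338716 2.05486351 0.60130416] [ 0.30109577 -0.40517532 -1.75715001] [-1.87999870e-01  7.70284852e-01  3.37416742e-04] 14.982286062622173 7.375 [ 0.89197134  0.47399069 -1.06203268  2.2373809   1.40920515  0.32887922
 -1.14273354]
```

View pics/t3o.png

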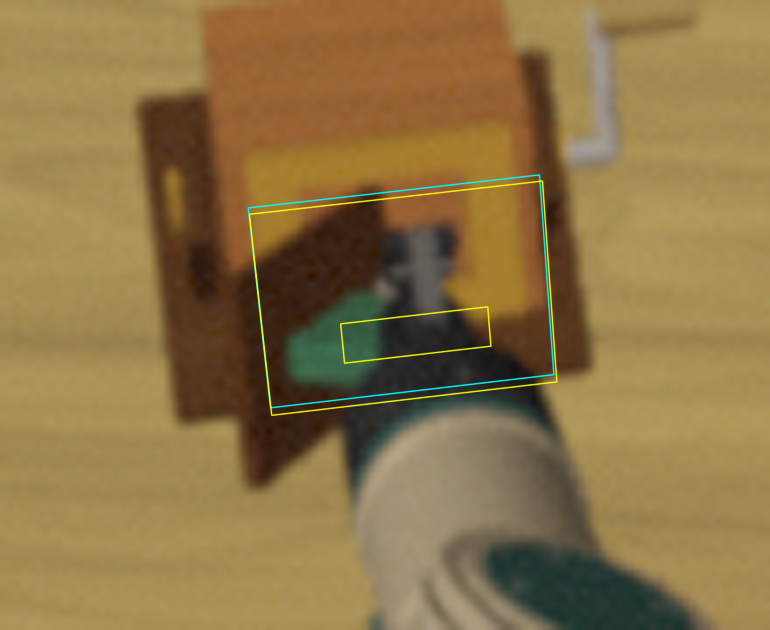

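View pics/s3o.png

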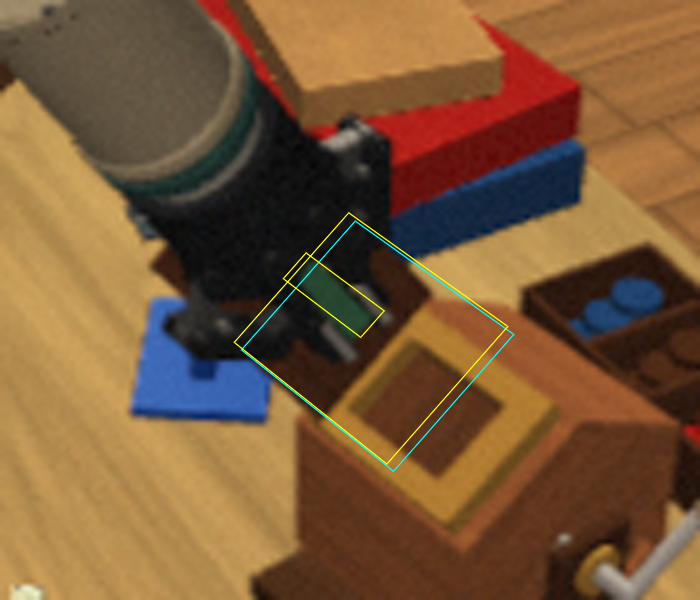

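The cover has swung in the grip about the jaw axis, and the plate no longer matches the tool frame. The drum hasn't moved: the crank elbow is still at (313,173). I'll measure the swing before correcting it.

```bash
python3 - <<'E'
from h import *
from ov import draw
t=cv2.imread("pics/t3.png");s=cv2.imread("pics/s3.png")
h=np.load("hov.npy");T=h[:3];Q=R.from_rotvec(h[3:]).as_matrix()
A=np.c_[Q[:,1],np.cross(-Q[:,2],Q[:,1]),-Q[:,2]]
for i,(a) in enumerate([.6,-.6]):
    B=A@R.from_euler('x',a).as_matrix();c0=T-Q[:,2]*19   # pivot grasp pt
    f=lambda L:(L-[0,0,33])@B.T+c0
    P=[(f(rect(42,57,0)),(255,255,0)),(f(rect(42,57,8)),(0,255,255)),(f(rect(8,28,48)),(0,255,0))]
    cv2.imwrite(f"pics/rot{i}.png",np.hstack([draw(t,"top",225,150,110,90,3.6,P,0),draw(s,"side",230,110,132,108,3,P,0)]))
E
```

```text
(no output)
```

View pics/rot0.png

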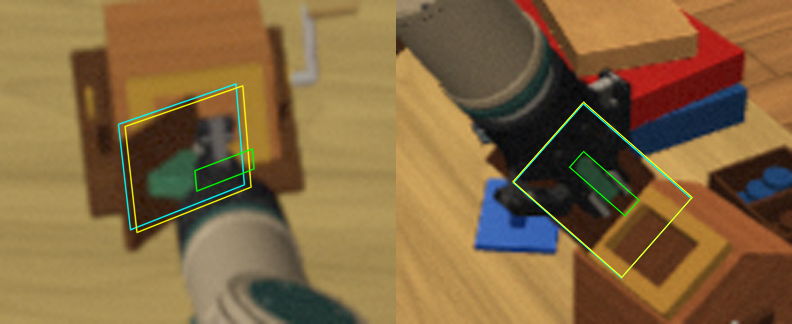

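View pics/rot1.png

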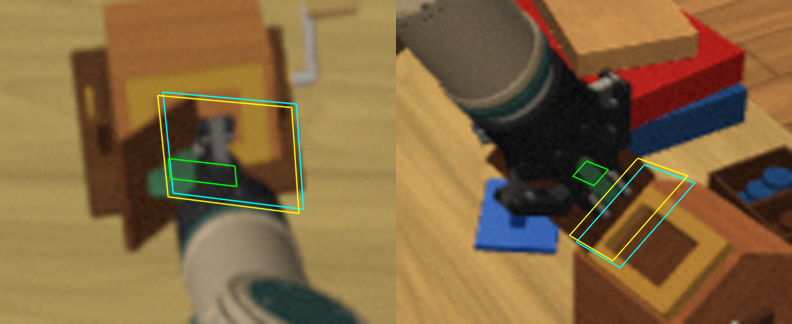

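View pics/s3c.png

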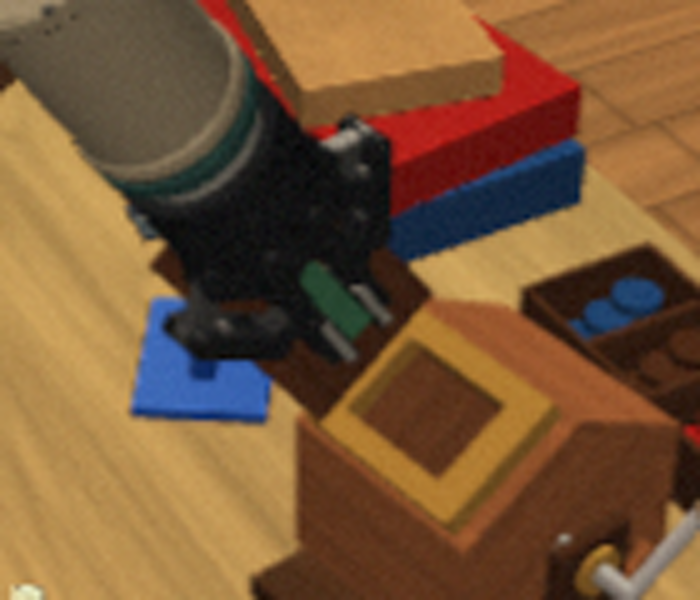

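```bash
cat > fit3.py <<'E'
from h import *
from ov import draw
h=np.load("hov.npy");T=h[:3];Q=R.from_rotvec(h[3:]).as_matrix()
A=np.c_[Q[:,1],np.cross(-Q[:,2],Q[:,1]),-Q[:,2]];c0=T-Q[:,2]*19
t=cv2.imread("pics/t3.png");s=cv2.imread("pics/s3.png")
to=px([(240,270),(255,490),(380,190)],7,225,150);so=px([(155,265),(320,420),(430,295)],5,230,110)
def F(q):
    B=A@R.from_rotvec(q[3:]).as_matrix();return lambda L:(L+[0,0,-33])@B.T+c0+A@q[:3]
def e(q):
    f=F(q);P=f(rect(42,57,8))
    return np.r_[((proj("top",P)[[0,3,1]]-to)*[[1],[1],[1.0]]).ravel(),(proj("side",P)[[3,2,1]]-so).ravel(),q[0]*.1,q[4]*5,q[5]*5]
for a in(.7,-.7,0):
    z=least_squares(e,[0,0,0,a,0,0],loss='soft_l1');print(z.cost,z.x,np.round(z.fun,1))
    if a==.7: 
        q=z.x;f=F(q);P=[(f(rect(42,57,0)),(255,255,0)),(f(rect(42,57,8)),(0,255,255)),(f(rect(8,28,48)),(0,255,0))]
        cv2.imwrite(f"pics/rot3.png",np.hstack([draw(t,"top",225,150,110,90,3.6,P,0),draw(s,"side",230,110,132,108,3,P,0)]))
E
python3 fit3.py
```

```text
1.7154430710487973 [-2.04409602e+00  1.41923984e+01  9.70633740e+00  1.02075989e+00
 -3.32565142e-04 -3.15920406e-02] [-0.2  0.9  0.3 -0.1 -0.3 -0.7 -0.2 -0.6 -0.6  0.5  1.2  0.1 -0.2 -0.
 -0.2]
1.7154430710585193 [-2.04409180e+00  1.41923976e+01  9.70633591e+00  1.02075992e+00
 -3.32474684e-04 -3.15920174e-02] [-0.2  0.9  0.3 -0.1 -0.3 -0.7 -0.2 -0.6 -0.6  0.5  1.2  0.1 -0.2 -0.
 -0.2]
1.715443071043971 [-2.04410369e+00  1.41924008e+01  9.70633171e+00  1.02075994e+00
 -3.32717869e-04 -3.15920977e-02] [-0.2  0.9  0.3 -0.1 -0.3 -0.7 -0.2 -0.6 -0.6  0.5  1.2  0.1 -0.2 -0.
 -0.2]
```

View pics/rot3.png

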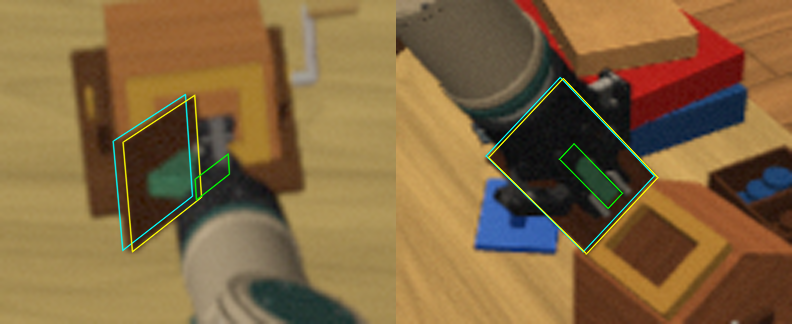

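View pics/t3c.png

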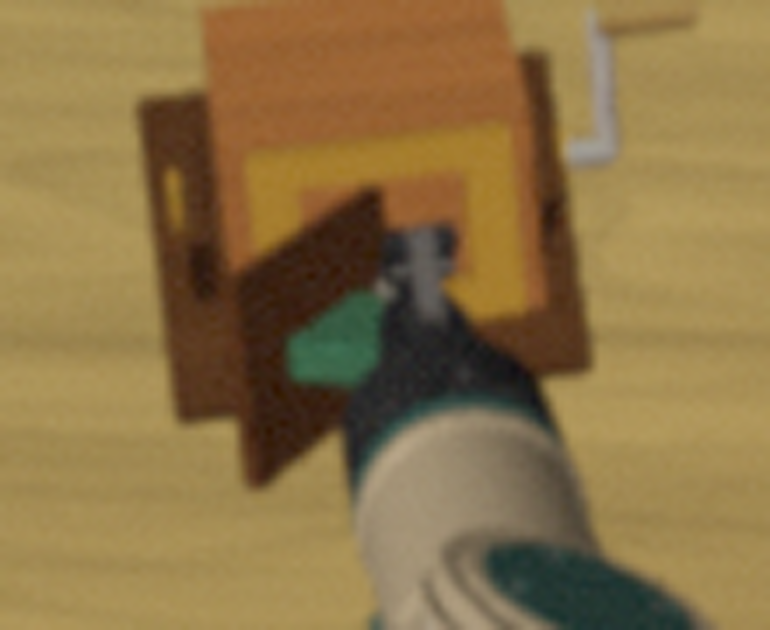

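The fit shows the plate swung about 58° about the jaw axis and slid along the rib, with the grip now about 16 mm off centre. It probably brushed the drum during the joint-space sweep. I'll put it flat on free table, regrip it properly, and return on a controlled path. First I'm searching for a feasible put-down pose.

```bash
python3 - <<'E'
from h import *
q0=r.read_q()
a=1.02
out=[]
for X,Y in((470,270),(440,330),(500,260),(480,220)):
  for psi in np.arange(-3.1,3.14,.1):
    for tl in(1.02,.8):
      A=Rz(psi)@R.from_euler('x',-tl).as_matrix()
      Q=np.c_[-np.cross(A[:,2],A[:,0])*-1,A[:,0],-A[:,2]]
      Q[:,0]=np.cross(Q[:,1],Q[:,2])
      o=R.from_matrix(Q).as_rotvec()
      # grip at cover local (0,-15.7,40); B=Rz(psi)Rx(a-tl)
      B=Rz(psi)@R.from_euler('x',a-tl).as_matrix()
      g=np.array([X,Y,0])+B@[0,-15.7,40]
      qs=[]
      for dz in(60,2+57*np.sin(a-tl)):
        q=r.solve_ik(g+[0,0,dz]+Q[:,2]*19,o); qs.append(q)
      if all(q is not None for q in qs): out.append((np.abs(qs[0]-q0).max(),X,Y,round(psi,2),tl,np.round(qs[0],2),np.round(qs[1],2)))
out.sort(key=lambda v:v[0]);print(len(out));[print(*v) for v in out[:8]]
E
```

```text
435
1.114607989229795 500 260 1.9 0.8 [-0.21  0.95 -0.66  2.46  2.52  1.17 -1.09] [-0.23  1.07 -0.62  2.44  2.6   1.26 -1.13]
1.1698117265504044 500 260 1.8 0.8 [-0.28  0.94 -0.64  2.44  2.42  1.19 -1.16] [-0.29  1.06 -0.61  2.43  2.49  1.28 -1.2 ]
1.2009828829086175 480 220 -1.5 0.8 [-0.05  1.13 -0.64  1.38  0.21  1.51 -2.19] [-0.06  1.19 -0.62  1.37  0.23  1.45 -2.18]
1.2136398964644752 470 270 -1.4 0.8 [-0.15  1.15 -0.65  1.33  0.22  1.54 -2.19] [-0.16  1.21 -0.63  1.32  0.24  1.49 -2.17]
1.216182780618578 480 220 -1.4 0.8 [-0.08  1.13 -0.64  1.36  0.25  1.55 -2.14] [-0.09  1.19 -0.62  1.36  0.27  1.49 -2.13]
1.218166440972354 500 260 2.0 0.8 [-0.14  0.95 -0.67  2.46  2.63  1.13 -1.02] [-0.17  1.07 -0.63  2.45  2.7   1.22 -1.05]
1.2244024067300538 440 330 -1.3 0.8 [-0.27  1.16 -0.67  1.3   0.22  1.55 -2.21] [-0.28  1.22 -0.64  1.3   0.24  1.5  -2.19]
1.229692023135366 440 330 -1.4 0.8 [-0.23  1.15 -0.67  1.33  0.18  1.51 -2.26] [-0.24  1.21 -0.65  1.32  0.2   1.46 -2.24]
```

```bash
python3 - <<'E'
from h import *
a=1.02;tl=.8;psi=-1.4;X,Y=470,270
A=Rz(psi)@R.from_euler('x',-tl).as_matrix();y=A[:,0];z=-A[:,2];Q=np.c_[np.cross(y,z),y,z];o=R.from_matrix(Q).as_rotvec()
g=np.array([X,Y,0])+Rz(psi)@R.from_euler('x',a-tl).as_matrix()@[0,-15.7,40]
tcp=lambda dz:g+[0,0,dz]+z*19
T=r.read_tool_pos();cur=R.from_rotvec(r.read_ee_rot());print("rot deg",np.degrees((cur.inv()*R.from_matrix(Q)).magnitude()))
try:
    r.move_straight([480,20,330],vel=150)
    print("a",r.read_t(),r.read_tool_pos())
    try: r.move_straight(tcp(120),o,vel=130);print("straight")
    except r.PlanningError as e: print(e); r.goto(tcp(120),o)
except r.PlanningError as e: print("PE",e)
print(r.read_t(),r.read_tool_pos(),tcp(120),r.read_finger_gap())
cv2.imwrite("pics/t4.png",r.camera("top"));cv2.imwrite("pics/s4.png",r.camera("side"))
E
python3 - <<'E'
import cv2,numpy as np
s=cv2.imread("pics/s4.png")[40:240,130:330];t=cv2.imread("pics/t4.png")[140:300,110:270]
cv2.imwrite("pics/g4.png",np.hstack([cv2.resize(t,(400,400)),cv2.resize(s,(400,400))]))
E
```

```text
rot deg 112.71124080265093
a 9.2167 [479.89436215  20.01960802 329.9306752 ]
straight
15.925 [432.85766199 263.62201653 142.43321535] [432.86772144 263.59554617 142.37226541] 15.222443362607459
```

View pics/g4.png

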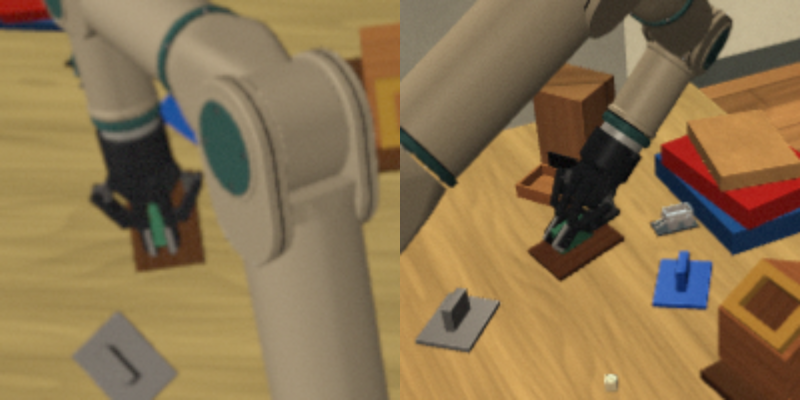

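```bash
python3 - <<'E'
from h import *
T=r.read_tool_pos();Q=R.from_rotvec(r.read_ee_rot()).as_matrix();f0=r.read_contact_force()
P=T.copy();P[2]-=104;r.move_straight(P,vel=180)
for i in range(6):
    f=r.read_contact_force()-f0
    print(round(P[2],1),np.round(f,1))
    if f[2]>3:break
    P[2]-=5;r.move_straight(P,vel=60)
r.command_gripper(85);print(r.read_finger_gap())
r.move_straight(P-Q[:,2]*70,vel=200)
r.move_straight(P-Q[:,2]*70+[0,0,60],vel=250)
print(r.read_t(),r.read_tool_pos())
cv2.imwrite("pics/t5.png",r.camera("top"));cv2.imwrite("pics/s5.png",r.camera("side"))
E
python3 - <<'E'
import cv2,numpy as np
s=cv2.imread("pics/s5.png")[110:230,160:280];t=cv2.imread("pics/t5.png")[170:290,110:230]
cv2.imwrite("pics/g5.png",np.hstack([cv2.resize(t,(400,400)),cv2.resize(s,(400,400))]))
E
```

```text
38.4 [ 0.3 -0.7  0.3]
33.4 [-0.3 -0.2  0.5]
28.4 [4.3 0.5 9.8]
85.42757191806814
18.8167 [481.79197973 272.07555012 137.6574085 ]
```

View pics/g5.png

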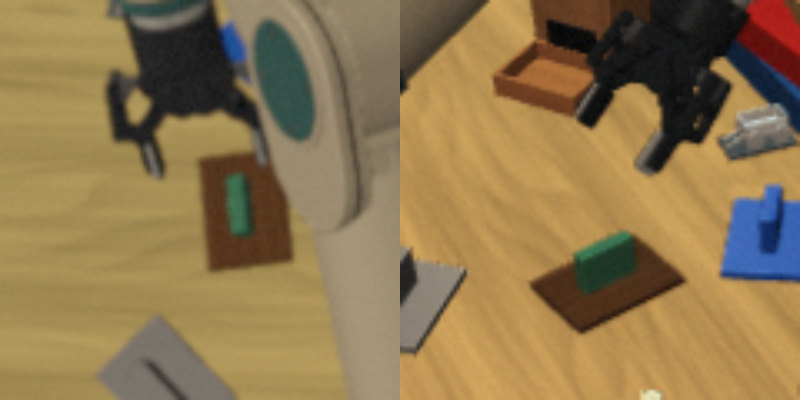

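The cover is flat on the table and fully visible. Measuring it again.

```bash
python3 - <<'E'
import cv2
s=cv2.imread("pics/s5.png");t=cv2.imread("pics/t5.png")
def c(im,x,y,w,h,k,n): cv2.imwrite(n,cv2.resize(im[y:y+h,x:x+w],None,fx=k,fy=k,interpolation=cv2.INTER_CUBIC))
c(t,160,210,50,50,12,"pics/t5c.png");c(s,192,172,60,50,12,"pics/s5c.png")
E
```

```text
(no output)
```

View pics/t5c.png

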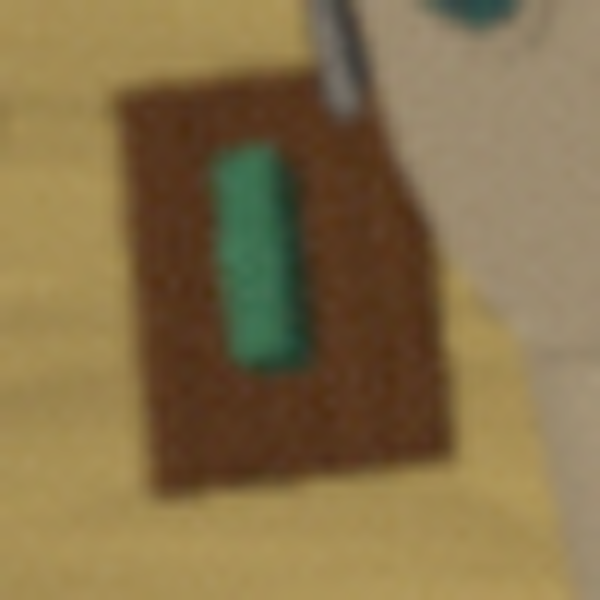

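View pics/s5c.png

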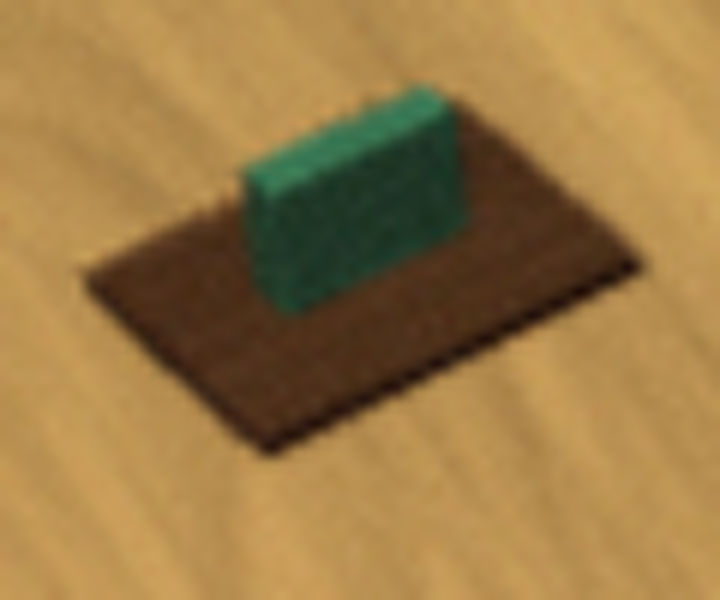

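```bash
cat > fit5.py <<'E'
from h import *
tr=px([(275,146),(293,358),(237,368),(213,155)],12,160,210)
tp=px([(455,455),(158,490),(118,93)],12,160,210)
sr=px([(460,110),(268,195),(243,170),(425,85)],12,192,172)
sp=px([(640,258),(268,440),(85,278)],12,192,172)
def f(p):
    c=cover(p);rt=c(rect(8,28,48));pl=c(rect(42,57,8))
    return np.concatenate([proj("top",rt)-tr,proj("top",pl)[[1,2,3]]-tp,proj("side",rt)-sr,proj("side",pl)[[0,1,2]]-sp]).ravel()
s=least_squares(f,[470,270,-1.5],loss='soft_l1');print("cover",s.x,"\n",np.round(f(s.x).reshape(-1,2),1).tolist())
p=np.load("fit.npy");p[:3]=s.x;np.save("fit5.npy",p)
c=Rz(p[2]);d=p[3:];m=mouthR(d);q0=r.read_q()
for sg in(1,-1):
    o=toolrot(c[:,0],[0,0,1],sg).as_rotvec();om=toolrot(m[:,0],m[:,2],sg).as_rotvec()
    for o_,P in((o,[p[0],p[1],90]),(o,[p[0],p[1],14]),(o,[p[0],p[1],230]),(om,[480,20,330])):
        print(sg,P,np.round(r.solve_ik(P,o_),2))
    om=toolrot(m[:,0],m[:,2],-sg).as_rotvec();print("  alt",np.round(r.solve_ik([480,20,330],om),2))
E
python3 fit5.py
```

```text
cover [470.32926471 267.88733859  -1.40247744] 
 [[0.1, 0.2], [0.4, -0.1], [0.0, -0.2], [0.3, 0.2], [0.6, 0.7], [-0.4, 1.2], [-0.4, -0.2], [0.3, -0.1], [0.5, 0.3], [-0.4, -0.3], [0.2, -0.6], [0.6, -0.5], [-0.2, 0.1], [-0.2, -0.7]]
1 [np.float64(470.3292647083174), np.float64(267.8873385902355), 90] [-0.31  0.71 -0.4   1.94  0.47  0.59 -2.42]
1 [np.float64(470.3292647083174), np.float64(267.8873385902355), 14] [-0.38  0.83 -0.29  1.96  0.53  0.43 -2.47]
1 [np.float64(470.3292647083174), np.float64(267.8873385902355), 230] [-0.2   0.52 -0.55  1.81  0.34  0.9  -2.31]
1 [480, 20, 330] [-0.83  0.04  0.8   2.33 -0.4   0.24  0.48]
  alt [-0.83  0.04  0.8   2.33 -0.4   0.24 -2.66]
-1 [np.float64(470.3292647083174), np.float64(267.8873385902355), 90] [ 0.06  0.93 -1.06  1.93  1.03  0.96  0.22]
-1 [np.float64(470.3292647083174), np.float64(267.8873385902355), 14] [ 0.09  1.16 -1.18  1.95  1.3   1.08  0.03]
-1 [np.float64(470.3292647083174), np.float64(267.8873385902355), 230] [ 0.08  0.68 -1.06  1.81  0.67  1.07  0.51]
-1 [480, 20, 330] [-0.83  0.04  0.8   2.33 -0.4   0.24 -2.66]
  alt [-0.83  0.04  0.8   2.33 -0.4   0.24  0.48]
```

```bash
python3 - <<'E'
from h import *
p=np.load("fit5.npy");c=Rz(p[2]);o=toolrot(c[:,0],[0,0,1],1).as_rotvec()
r.goto([p[0],p[1],85],o);r.move_straight([p[0],p[1],13],vel=120)
print(r.read_t(),r.read_tool_pos(),r.read_contact_force())
r.command_gripper(10,120);print(r.read_finger_gap(),r.read_contact_force(),r.read_t())
r.move_straight([p[0],p[1],60],vel=120)
cv2.imwrite("pics/t6.png",r.camera("top"));cv2.imwrite("pics/s6.png",r.camera("side"))
print(r.read_t(),r.read_tool_pos(),r.read_q(),r.read_contact_force(),r.read_moment())
for P,tl in(([500,40,320],.35),([510,40,310],.35),([520,0,300],.4)):
    d=p[3:].copy();d[3]=tl;m=mouthR(d);print(P,r.solve_ik(P,toolrot(m[:,0],m[:,2],1).as_rotvec()))
E
python3 - <<'E'
import cv2,numpy as np
s=cv2.imread("pics/s6.png")[100:230,150:280];t=cv2.imread("pics/t6.png")[180:280,120:220]
cv2.imwrite("pics/g6.png",np.hstack([cv2.resize(t,(400,400)),cv2.resize(s,(400,400))]))
E
```

```text
20.725 [470.63319391 268.22711572  13.10629345] [ 0.85076564 -0.11585019 -0.15820289]
14.544296633745489 [-1.46652714 -0.63561151  5.63525934] 21.3667
22.0083 [469.80585963 267.34141653  59.15392217] [-0.33491341  0.75424819 -0.36050999  1.95095023  0.50174119  0.526372
 -2.44892101] [ 0.23541185  0.17841671 -2.05384253] [-0.00646004 -0.04353286  0.06726136]
[500, 40, 320] [ 0.54357035  0.20918223 -0.80108326  2.08538286  0.31955346  0.57919462
 -0.30686934]
[510, 40, 310] [ 0.53970596  0.24679496 -0.81474155  2.08095996  0.38705683  0.56812421
 -0.36981076]
[520, 0, 300] [ 0.56185811  0.24401315 -0.70841543  2.1220618   0.32081771  0.4488782
 -0.2100484 ]
```

View pics/g6.png

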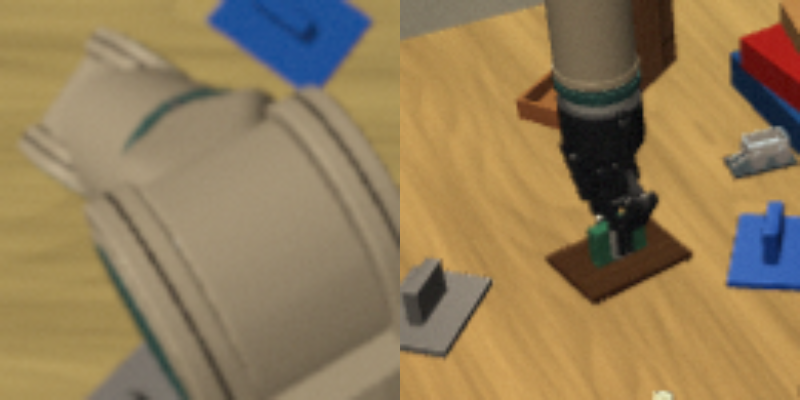

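The grip is centred and the plate is level. Lifting high and going to a waypoint clear of the drum.

```bash
python3 - <<'E'
from h import *
p=np.load("fit5.npy")
r.move_straight([p[0],p[1],270],vel=220)
cv2.imwrite("pics/s7a.png",r.camera("side"))
d=p[3:].copy();d[3]=.35;m=mouthR(d)
r.goto([510,40,310],toolrot(m[:,0],m[:,2],1).as_rotvec())
print(r.read_t(),r.read_tool_pos(),r.read_q())
cv2.imwrite("pics/t7.png",r.camera("top"));cv2.imwrite("pics/s7.png",r.camera("side"))
m=mouthR(p[3:]);o=toolrot(m[:,0],m[:,2],1).as_rotvec()
for k in(70,25,0):print(r.solve_ik(mouthP(p[3:])+m[:,2]*(H+k),o))
E
python3 - <<'E'
import cv2,numpy as np
s=cv2.imread("pics/s7.png")[80:230,200:350];t=cv2.imread("pics/t7.png")[130:270,190:330];a=cv2.imread("pics/s7a.png")[50:200,150:300]
cv2.imwrite("pics/g7.png",np.hstack([cv2.resize(x,(266,266)) for x in(a,t,s)]))
E
```

```text
24.775 [510.03610901  40.42065887 309.88272694] [ 0.60490786  0.26586447 -0.90479403  2.07953141  0.44428582  0.58396841
 -0.42802398]
[ 0.8931781   0.47385865 -1.0622914   2.23753528  1.40931026  0.32880779
 -1.14279451]
[ 0.8277444   0.60090494 -1.05453516  2.22843775  1.67071117  0.42302666
 -1.37550603]
[ 0.79985898  0.67075355 -1.05394466  2.21814553  1.76340689  0.47742505
 -1.44677854]
```

View pics/g7.png

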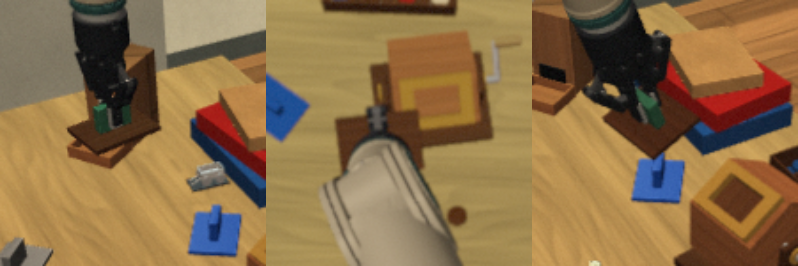

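The cover stays square in the grip. Going straight to a 40 mm hover.

```bash
cat > hov.py <<'E'
from h import *
from ov import draw
p=np.load("fit5.npy");d=p[3:];m=mouthR(d);o=toolrot(m[:,0],m[:,2],1).as_rotvec()
r.move_straight(mouthP(d)+m[:,2]*(H+40),o,vel=120);r.hold(.15)
T=r.read_tool_pos();E=r.read_ee_rot();np.save("hov8.npy",np.r_[T,E])
print(r.read_t(),T-(mouthP(d)+m[:,2]*(H+40)),r.read_contact_force(),r.read_moment())
t=r.camera("top");s=r.camera("side");cv2.imwrite("pics/t8.png",t);cv2.imwrite("pics/s8.png",s)
Q=R.from_rotvec(E).as_matrix();A=np.c_[Q[:,1],np.cross(-Q[:,2],Q[:,1]),-Q[:,2]]
f=lambda L:(L-[0,0,13])@A.T+T
P=[(f(rect(42,57,0)),(255,255,0)),(f(rect(42,57,8)),(0,255,255))]
cv2.imwrite("pics/t8o.png",draw(t,"top",235,150,100,80,7,P,0));cv2.imwrite("pics/s8o.png",draw(s,"side",250,120,130,110,5,P,0))
E
python3 hov.py
```

```text
Traceback (most recent call last):
  File "hov.py", line 4, in <module>
    r.move_straight(mouthP(d)+m[:,2]*(H+40),o,vel=120);r.hold(.15)
    ~~~~~~~~~~~~~~~^^^^^^^^^^^^^^^^^^^^^^^^^^^^^^^^^^^
bench.PlanningError: the arm cannot follow that straight line within its joint ranges
```

```bash
sed -i 's/^r.move_straight(mouthP(d)+m\[:,2\]\*(H+40),o,vel=120)/r.goto(mouthP(d)+m[:,2]*(H+70),o);print(r.read_t());r.move_straight(mouthP(d)+m[:,2]*(H+40),o,vel=120)/' hov.py; python3 hov.py
```

```text
25.7917
26.3417 [0.07213722 0.30138087 0.84361939] [-0.09807236  0.40225774 -2.49018842] [-0.09764969  0.75238445 -0.06771851]
```

View pics/t8o.png

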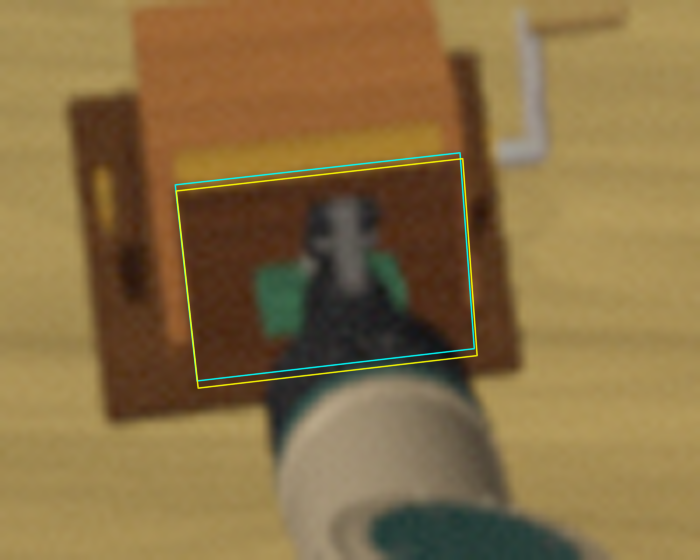

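View pics/s8o.png

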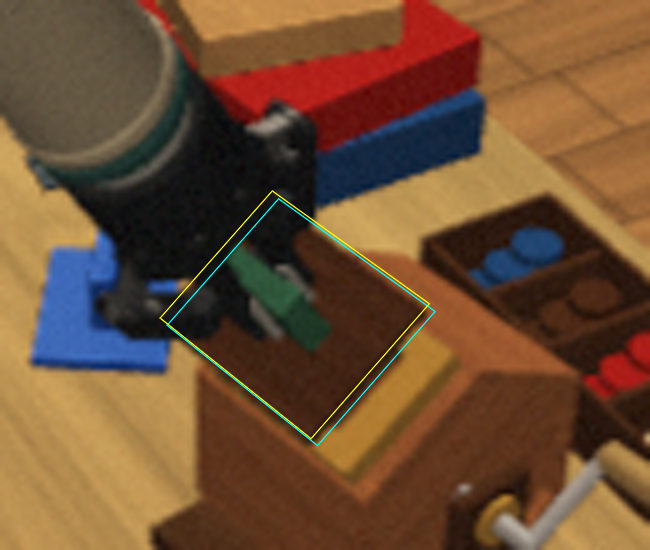

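The held cover matches the predicted outline within about 1 px in both views, so the cameras and arm agree. Now I'll approach and make contact, watching the force along the normal and the moment about the mouth's y axis.

```bash
cat > press.py <<'E'
from h import *
p=np.load("fit5.npy");d=p[3:];m=mouthR(d);n=m[:,2]
def rd(k=4):
    F=[];G=[]
    for _ in range(k): F.append(r.read_contact_force());G.append(r.read_moment());r.hold(.02)
    return m.T@np.mean(F,0),m.T@np.mean(G,0)
E
python3 - <<'E'
from press import *
r.move_straight(mouthP(d)+n*(H+9),vel=100)
F0,G0=rd(6);np.save("base.npy",np.r_[F0,G0]);print(F0,G0,r.read_t())
k=9
while k>-6:
    k-=1.5;r.move_straight(mouthP(d)+n*(H+k),vel=40);F,G=rd(2);F-=F0;G-=G0
    tp=r.read_tool_pos();print(k,np.round(m.T@(tp-mouthP(d)),2),np.round(F,2),np.round(G,3))
    if F[2]>2.0:break
np.save("k.npy",k);print(r.read_t())
E
```

```text
[-0.61530482  0.08731821 -0.96818655] [-0.00733382  0.72416797  0.00912914] 27.0
7.5 [ 0.12 -0.11 21.73] [-0.27 -0.12 -0.25] [-0.008  0.028 -0.03 ]
6.0 [-0.05  0.06 19.94] [-0.3   0.39  0.38] [-0.013  0.026  0.007]
4.5 [-0.08  0.02 18.41] [-0.35 -0.12 -0.11] [ 0.016  0.037 -0.01 ]
3.0 [-0.05  0.04 16.94] [-0.05  0.15 -0.24] [0.031 0.046 0.022]
1.5 [1.000e-01 1.000e-02 1.554e+01] [-0.14 -0.77  1.54] [ 0.053  0.102 -0.   ]
0.0 [ 0.05  0.02 14.03] [-0.03 -0.8   3.36] [ 0.114  0.134 -0.045]
28.7
```

Contact comes at the lower-left edge: the lever is about −35 mm in x and positive in y. That means the cover is tilted slightly too much. I'll press to about 6 N and trim tilt and roll until the moments vanish, allowing for the gripper's own gravity moment.

```bash
cat >> press.py <<'E'
WL=1.34
B=np.load("base.npy") if __import__("os").path.exists("base.npy") else None
def pose(dt,ro,k,ox=0,oy=0,Hc=13.):
    e=d.copy();e[3]+=dt;A=mouthR(e)@R.from_euler('x',ro).as_matrix()
    C=mouthP(d)+m@[ox,oy,k+1]
    return C+A[:,2]*Hc,toolrot(A[:,0],A[:,2],1).as_rotvec(),A
def go(dt,ro,k,vel=40,ns=3,**kw):
    P,o,A=pose(dt,ro,k,**kw);r.move_straight(P,o,vel=vel);F,G=rd(ns)
    z=np.array([0,0,1.]);g=WL*(m.T@(np.cross(A[:,2],z)-np.cross(n,z)))
    return F-B[:3],G-B[3:]-g
E
python3 - <<'E'
from press import *
dt=ro=0.;k=-2.
for i in range(6):
    F,G=go(dt,ro,k)
    pxx=-G[1]/F[2]*1e3;pyy=G[0]/F[2]*1e3
    print(round(r.read_t(),2),round(dt,3),round(ro,3),k,np.round(F,1),np.round(G,3),"lever",round(pxx),round(pyy))
    if i==5:break
    dt+=.02*np.clip(pxx/35,-1,1);ro+=.012*np.clip(pyy/45,-1,1)
np.save("st.npy",[dt,ro,k])
E
```

```text
29.0 0.0 0.0 -2.0 [ 0.3 -1.3  5.8] [0.076 0.181 0.022] lever -31 13
29.3 -0.018 0.003 -2.0 [ 0.5 -0.4  5.5] [0.074 0.206 0.022] lever -37 14
29.6 -0.038 0.007 -2.0 [ 0.1 -0.3  5.3] [-0.075 -0.253  0.001] lever 47 -14
29.9 -0.018 0.003 -2.0 [-0.1 -0.3  5.5] [ 0.076  0.242 -0.039] lever -44 14
30.2 -0.038 0.007 -2.0 [0.3 0.4 5. ] [-0.053 -0.215  0.022] lever 43 -11
30.5 -0.018 0.004 -2.0 [-0.1  0.3  5.2] [ 0.091  0.216 -0.054] lever -41 17
```

The zero crossing is clear: tilt trim about −0.028 and roll about +0.005. I'll set those and take pictures to check centring before pressing on.

```bash
python3 - <<'E'
from press import *
from ov import draw
for dt in(-.028,):
    F,G=go(dt,.0052,-2.,ns=4);print(dt,np.round(F,2),np.round(G,3),"lever",-G[1]/F[2]*1e3,G[0]/F[2]*1e3)
T=r.read_tool_pos();E=r.read_ee_rot();print(r.read_t(),m.T@(T-mouthP(d)),r.read_finger_gap())
t=r.camera("top");s=r.camera("side");cv2.imwrite("pics/t9.png",t);cv2.imwrite("pics/s9.png",s)
Q=R.from_rotvec(E).as_matrix();A=np.c_[Q[:,1],np.cross(-Q[:,2],Q[:,1]),-Q[:,2]]
f=lambda L:(L-[0,0,13])@A.T+T
P=[(f(rect(42,57,0)),(255,255,0)),(f(rect(42,57,8)),(0,255,255))]
a=draw(t,"top",235,130,100,85,7.9,[],0);b=draw(s,"side",265,130,120,90,6.6,[],0)
cv2.imwrite("pics/t9c.png",a);cv2.imwrite("pics/s9c.png",b)
a=draw(t,"top",235,130,100,85,4,P,0);b=draw(s,"side",265,140,113,96,3.54,P,0)
cv2.imwrite("pics/o9.png",np.hstack([a[:339],b[:339]]))
E
```

```text
-0.028 [ 0.03 -0.2   4.97] [0.035 0.302 0.013] lever -60.68307008577673 7.074199399244377
30.8167 [ 2.10494553e-01 -1.19713800e-02  1.19735950e+01] 14.460043304444609
```

View pics/t9c.png

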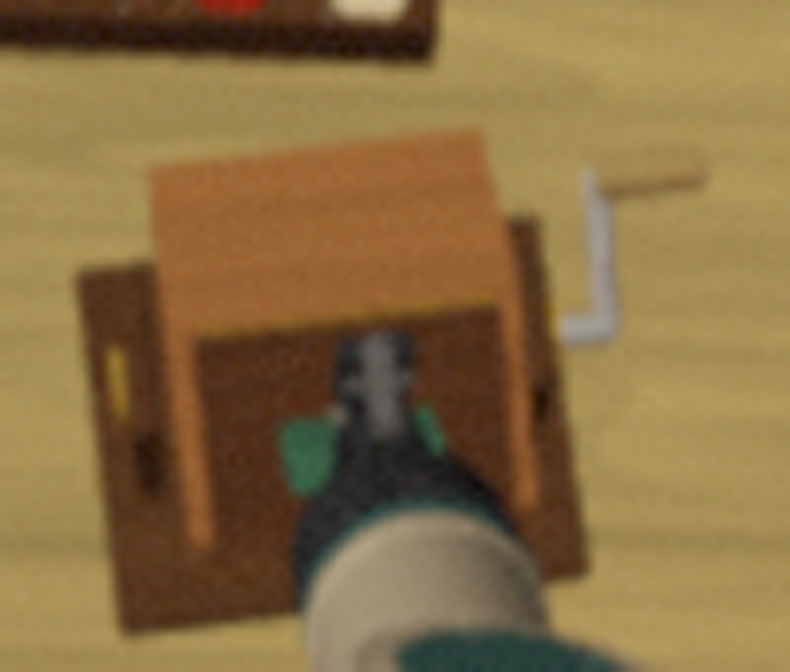

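View pics/s9c.png

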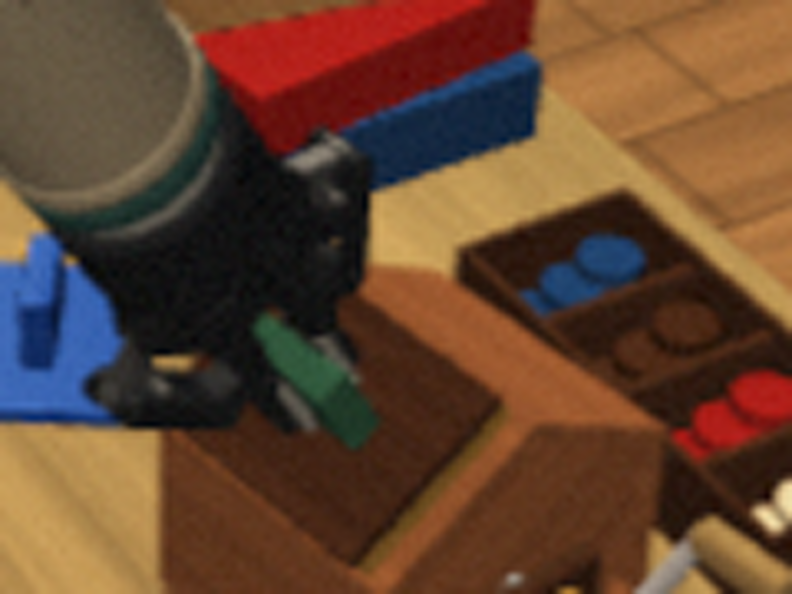

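View pics/o9.png

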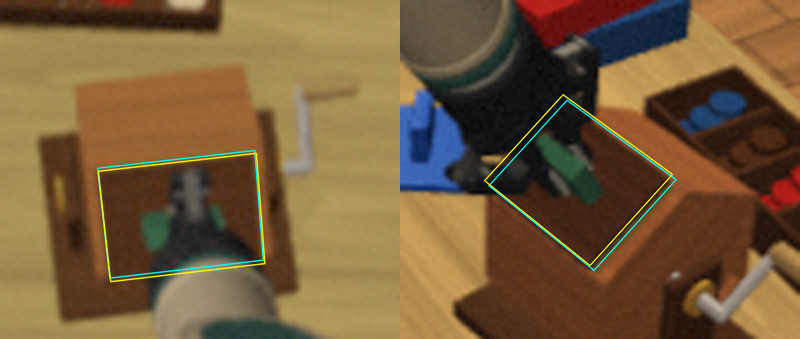

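```bash
cat > o9.py <<'E'
from h import *
from ov import draw
p=np.load("fit5.npy");d=p[3:].copy();d[3]-=.028
t=cv2.imread("pics/t9.png")
def P(d,off=(0,0)):
    m=mouthR(d);f=lambda L:(L+[off[0],off[1],0])@m.T+mouthP(d)
    st=lambda L:L@Rz(d[2]).T+[d[0],d[1],0]
    return [(f(rect(43.3,65,-14)),(0,255,0)),(st(rect(80,100,16)),(255,255,0)),(st(rect(80,100,0)),(255,255,0))]
a=draw(t,"top",235,130,100,85,7.9,P(d),0);cv2.imwrite("pics/o9t.png",a)
t0=cv2.imread("pics/top0.png")
m=mouthR(d);f=lambda L:L@m.T+mouthP(d)
a=draw(t0,"top",235,130,100,85,7.9,P(d)[:1]+[(f(rect(40,55,0)),(255,0,255)),(f(rect(25,35,0)),(255,0,255))],0);cv2.imwrite("pics/o0t.png",a)
E
python3 o9.py
```

```text
(no output)
```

View pics/o9t.png

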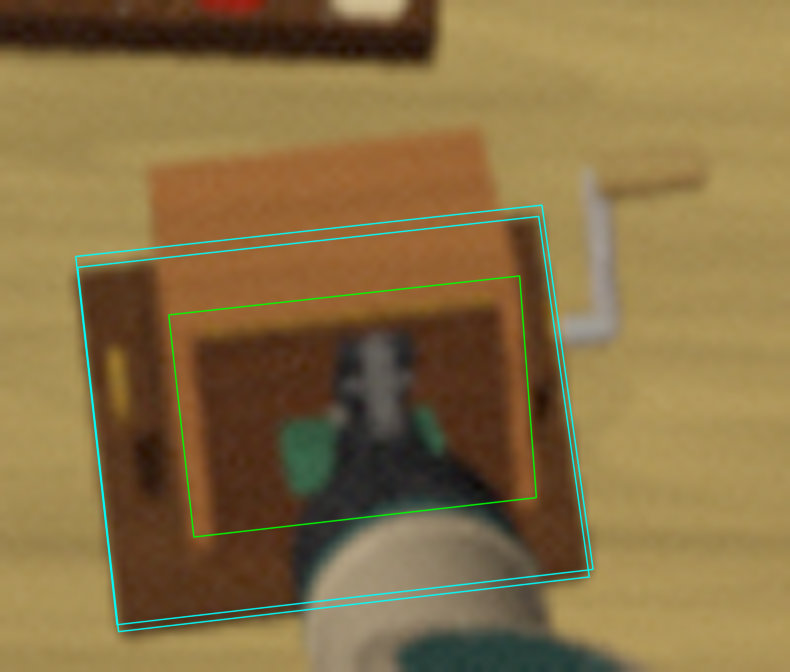

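View pics/o0t.png

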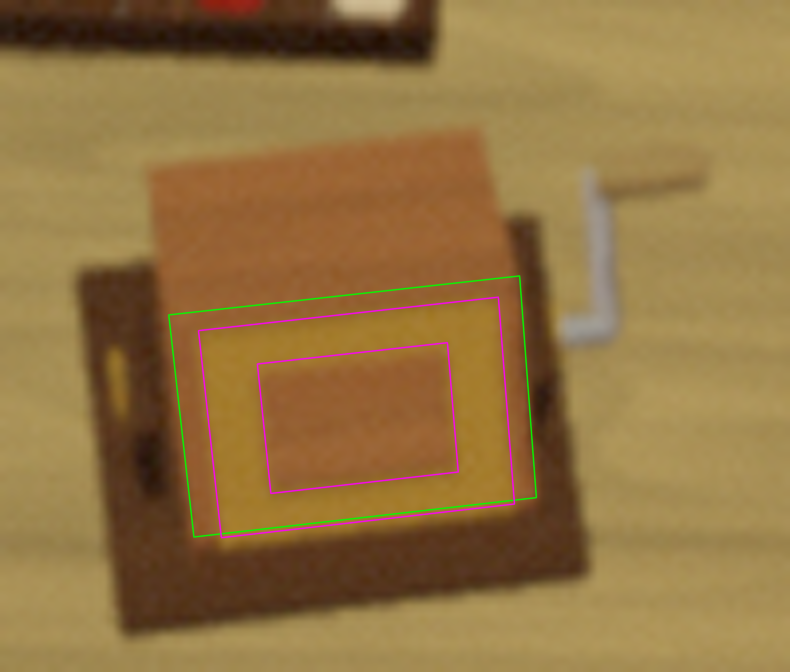

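```bash
cat > refit.py <<'E'
from h import *
exec(open("fit.py").read().split("to=px")[1].join(["to=px",""]).split("s2=")[0])
p0=np.load("fit5.npy");d0=p0[3:];m0=mouthR(d0)
for tl in(.569,.541,.535,.55):
    for loss in('linear','soft_l1'):
        s=least_squares(lambda q:g(np.r_[q,tl]),d0[:3],loss=loss)
        q=np.r_[s.x,tl];print(tl,loss,round(s.cost,2),np.round(q,3),"mouth shift in m0",np.round(m0.T@(mouthP(q)-mouthP(d0)),2))
s=least_squares(g,d0);J=s.jac;print("sd",np.sqrt(np.diag(np.linalg.inv(J.T@J))*2*s.cost/28),s.x)
E
python3 refit.py
```

```text
0.569 linear 9.8 [ 6.49855e+02 -3.12070e+01  1.51000e-01  5.69000e-01] mouth shift in m0 [-0.08 -0.19  0.07]
0.569 soft_l1 7.76 [ 6.49921e+02 -3.09410e+01  1.52000e-01  5.69000e-01] mouth shift in m0 [ 0.   -0.    0.02]
0.541 linear 10.71 [ 6.47282e+02 -3.18930e+01  1.53000e-01  5.41000e-01] mouth shift in m0 [ 0.18 -0.59  1.47]
0.541 soft_l1 8.13 [ 6.47368e+02 -3.16000e+01  1.55000e-01  5.41000e-01] mouth shift in m0 [ 0.29 -0.38  1.4 ]
0.535 linear 11.04 [ 6.46729e+02 -3.20390e+01  1.54000e-01  5.35000e-01] mouth shift in m0 [ 0.23 -0.67  1.76]
0.535 soft_l1 8.3 [ 6.46821e+02 -3.17460e+01  1.55000e-01  5.35000e-01] mouth shift in m0 [ 0.35 -0.46  1.68]
0.55 linear 10.3 [ 6.48111e+02 -3.16740e+01  1.53000e-01  5.50000e-01] mouth shift in m0 [ 0.09 -0.46  1.03]
0.55 soft_l1 7.93 [ 6.48189e+02 -3.13840e+01  1.54000e-01  5.50000e-01] mouth shift in m0 [ 0.2  -0.26  0.96]
sd [2.03270414 0.99412717 0.01157925 0.02116712] [ 6.50689957e+02 -3.09811792e+01  1.50151450e-01  5.78116234e-01]
```

With tilt 0.541, the refit mouth centre moves less than 0.6 mm sideways and 1.5 mm outward. That agrees with where contact occurred, so the centring is fine. Next I'll press deeper and finish the tilt trim.

```bash
python3 - <<'E'
from press import *
ro=.0055
def sh(dt,k,F,G): print(round(r.read_t(),2),dt,k,np.round(F,2),np.round(G,3),"lever",round(-G[1]/F[2]*1e3),round(G[0]/F[2]*1e3))
for dt,k in((-.033,-3.5),(-.036,-4.5),(-.033,-4.5),(-.030,-4.5)):
    F,G=go(dt,ro,k,ns=6);sh(dt,k,F,G)
E
```

```text
31.27 -0.033 -3.5 [-1.56  0.28  6.48] [0.055 0.23  0.035] lever -36 8
31.62 -0.036 -4.5 [-2.62  0.    7.93] [0.038 0.228 0.007] lever -29 5
31.97 -0.033 -4.5 [-1.76 -0.2   7.79] [ 0.062  0.31  -0.005] lever -40 8
32.32 -0.03 -4.5 [-1.45 -0.09  7.8 ] [ 0.079  0.444 -0.002] lever -57 10
```

The moment is taken at the wrist, so the small tangential force F_x adds to it through a lever of about 0.18 m. Corrected for that, the contact lever at trim −0.033 is about 0. I'll ease out the side load and set the depth for about 9 N.

```bash
python3 - <<'E'
from press import *
ro=.0055
for dt,k,ox in((-.033,-5.,-.4),(-.033,-5.5,-.7),(-.033,-5.5,-.5)):
    F,G=go(dt,ro,k,ns=6,ox=ox)
    L=(-.18*F[0]-G[1])/F[2]*1e3; Ly=(G[0]-.18*F[1])/F[2]*1e3
    print(round(r.read_t(),2),dt,k,ox,np.round(F,2),np.round(G,3),"lever",round(L),round(Ly),np.round(m.T@(r.read_tool_pos()-mouthP(d)),2))
E
```

```text
32.67 -0.033 -5.0 -0.4 [-1.27 -0.24  8.36] [ 0.038  0.187 -0.001] lever 5 10 [ 0.12 -0.02  9.15]
33.02 -0.033 -5.5 -0.7 [-0.71  0.04  8.41] [ 0.049  0.119 -0.014] lever 1 5 [0.08 0.01 8.68]
33.37 -0.033 -5.5 -0.5 [-0.86  0.05  8.75] [0.039 0.179 0.005] lever -3 4 [ 0.1  -0.01  8.68]
```

Force is 8.6 N, which is about 5.2 mm by force and 5.8 mm by position. The levers are within 5 mm of centre. One last look.

```bash
python3 - <<'E'
from h import *
from ov import draw
t=r.camera("top");s=r.camera("side");cv2.imwrite("pics/t10.png",t);cv2.imwrite("pics/s10.png",s)
a=draw(t,"top",235,130,100,85,4,[],0);b=draw(s,"side",280,150,100,85,4,[],0)
cv2.imwrite("pics/o10.png",np.hstack([a,b]));print(r.read_t(),r.read_finger_gap())
E
```

```text
33.4667 14.416475936152208
```

View pics/o10.png

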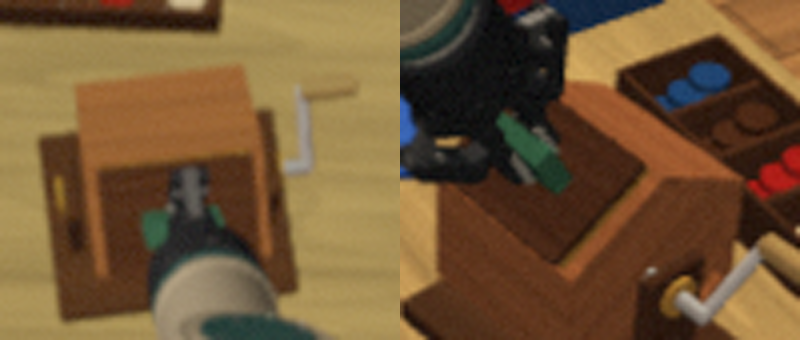

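View pics/s10.png

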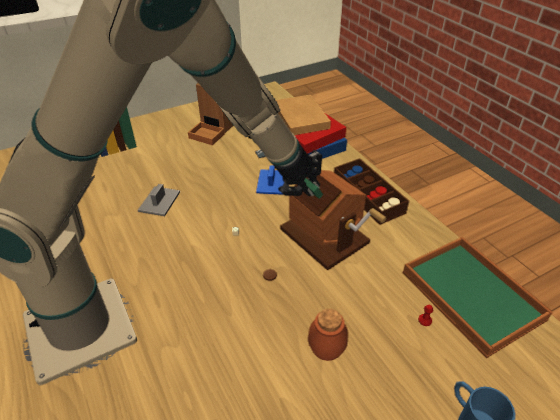

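The cover sits evenly on the frame, with a parallel brass sliver along its right edge. The crank and all the visible bystanders are where they started. Handing in.

```bash
python3 -c "
from bench import r
print(r.read_contact_force(),r.read_t());r.sign_off()"
```

```text
[-6.23578735  0.06693019  5.41751366] 33.4667
the job is handed in; nothing more can be done
```

The cover is gripped by its green rib and held pressed over the drum's mouth. I handed the job in at 33.5 s with the arm still holding it there.

**First try failed:** on the first carry the cover swung about 58° and slid in the 70 N grip, probably from brushing the drum. I laid it back on the table, measured it again, gripped it at 120 N and took a higher path. It then stayed square in the grip.

**Last checks:**
- **Tilt:** I trimmed it by touch to about 0.536 rad, from a camera estimate of 0.57. After correcting for side force with an assumed 0.18 m wrist lever, the contact force acts within about 5 mm of the mouth's centre.
- **Press:** the force along the mouth's normal is about 8.6 N. That puts the frame about 5.2 mm in by force and 5.8 mm by position, out of 11 mm.
- **Centring:** the pictures show about 1 mm of offset at most. A side force of about 0.8 N remains.
- **Surroundings:** the crank and the bystanders I could see had not moved. The arm partly hid the cart in the last picture, but it was in place in a picture taken after the swing.

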